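Feel along a carved plum branch

ROBOT

A 6-joint arm with a two-finger parallel gripper is mounted at the origin on the work surface. World frame = base frame: x ahead of the robot, y to its left, z up, the work surface at z = 0. Lengths are in m, angles in rad, forces in N, time in s.
With the tool pointing down it reaches from about 0.4 to 0.825 m from the base axis. Payload 7 kg.
Tool frame: the origin (TCP) lies at the very end of the fingers, on their centre line; the grasp point (between the pads) lies 19 mm behind it; z points along the fingers, y is the line along which they close (so a half turn about z gives the same grasp; the last joint's range is limited). The gripper opens to 85 mm and grips with 20 to 120 N. Pads are 22 mm wide; open, the fingers measure 114 mm over their backs; the gripper's body (76 mm by 85 mm) begins 54 mm behind the grasp point. The pads swing forward as they close: fully open they stand 13 mm farther back than shut.
Start: joints at [1.418, 0.359, 0.012, 0, -1.224, -0.288], TCP at [0.288, 0.61, 0.231] pointing down, gripper open.
Joint ranges: [-3.07, 3.07], [-1.43, 2.12], [-1.02, 1.25], [-3.03, 1.67], [-3.05, -0], [-3.03, 3.03]. Speed limits (rad/s): [2.39, 2.39, 3.01, 3.14, 3.14, 3.14].

INTERFACE

Orientations are given as a unit quaternion [x, y, z, w].
In Python, from rig import arm gives the robot as it stands. The module is installed in compiled form; this text tells all that it offers.
- The arm moves only by the tool move_arm, never from a script. Its argument "targets" is a list of rows, each a list of 7 numbers: the shift along the tool's x, y, z in m, then the turn, a rotation vector about the tool's x, y, z in rad, then the finger opening in m, from 0 to 0.0854. In form: [[tx, ty, tz, ax, ay, az, claw], ...]. A call has 1 to 20 rows; each row is the pose to reach, as a shift and turn from the pose commanded when the call began, along the tool's axes at that moment; what a row does not reach only later rows make up. A row lasts 1/8 s, in which the tool goes at most 62.5 mm and 10.7 degrees, less where a joint would pass 70% of its speed; a pose out of reach is approached as far as the arm can. A call with a gripper value outside its range is refused whole. The fingers move at their own pace and stop on an object; "grip_force" is the grip in N (left out, the last holds). Time passes only in rows, so rows that repeat a pose let the fingers close. It gives the time, the measured TCP pose, the force and the opening at its end, in the units of the state.
- arm.observe(): the state, without advancing time (a new reading comes with each control period).
- arm.capture(name): name is "scene" or "top" or "wrist"; returns (picture, depth): 420x560x3 uint8, red, green, blue; 420x560 float32, m along the optical axis (not along the pixel's ray), 0 where there is no reading.
- arm.camera_info(name): a dict with "intrinsics" (3x3 intrinsics, pixels), "extrinsics" (4x4, takes a point from world to camera coordinates). Camera axes: x right, y up, looking along -z (the intrinsics and any distortion apply to the point x, -y, -z); pixel columns grow to the right and rows downward; lengths in m; the calibration is good to about 2 mm. A picture is of the moment at which its call begins: read the wrist's pose just before it. camera_info takes no time and is no camera call; for the wrist camera it gives the pose at the moment of the call.
- arm.hand_in(): hands the job in, once; it reports no verdict.
Trained networks look in the newest picture that a camera, given by its name, has taken for a name from the list of things; names that differ only in an ending like _2 or _b are one class to them, and where a whole thing is asked for, a point or a joint stands for the part that bears it (a point fixed in the world has none). Each returns a list of dicts, best first, with "score" (0 to 1); they miss things now and then, are a little off and sometimes report something else, mostly with a low value. They report only what shows in the picture. A call takes as long as a camera call.
- arm.spot_in(camera, thing): "extent" ([centre column, centre row, width, height] in pixels, round what is visible of it).
- arm.masks_of(camera, thing): "region" (420x560 bool, what is visible of it) and "extent" ([centre column, centre row, width, height] in pixels, round what is visible of it).
- arm.spot_point(camera, thing): "at" ([column, row] in pixels: a listed point, or the origin of a listed thing).
The state is a dict: "time_s": time; "joints": joint angles; "qd": joint speeds; "tau": joint torques, N m; "eef_pos": TCP position; "ee_rot": TCP orientation; "ft_force": force on the tool from outside, world axes, zero at the start; "ft_torque": the same for the moment, N m; "gripper_width": finger opening in m.
Only numpy, scipy, OpenCV 4.12 (cv2) and the standard library are available. Lean on these libraries where they do the work, as an engineer would, in place of code of your own. Each camera call takes 0.05 s, during which the arm holds its last target. There are 200 camera calls.

TASK

Check the carved plum branch for splinters: with the fingers closed, set the fingertips down on top of its sawn end and run them lightly along the crest of the branch, following every bend, to the middle of the blossom in one unbroken stroke, then lift straight off. Stay on top of the branch without pressing hard, gripping it or dropping to the ground around it, and leave the tools and the bottle where they are.

Things in the scene. Friction and masses are not known exactly. Their poses are not given: they have to be found in the camera images.
- board: Plywood work board lying fixed on the bench, 360 x 660 x 9 mm. Origin: centre of its underside; x along the 360 mm side, z up.
- pad: Fixed square pad of dark grey foam, 290 x 290 x 20 mm, on the board. It carries the carved wooden roundel (260 mm across). Origin: centre of its underside, z up. The crest of the branch is 50 mm above this origin when nothing presses. Under a push the roundel sinks level into the foam, 1 mm per 1.2 N, at most 14 mm, and springs back; it cannot slide or tip.
- roundel: Round carved plaque of darker wood, 260 mm across, on the pad, with a winding plum branch of pale wood carved in relief. Origin: centre of its underside; z up. In this frame the ground is at z = 18 mm, the rim (12 mm wide) at 24, side twigs and buds at 22, the crest of the branch at 30 from end to end, petals at 28.5. Branch 268 mm long, rounded, 20 mm wide at the sawn end, 14 at the blossom.
- stem0 (a point): The middle of the branch's sawn end, on the crest: the start of the stroke. The end has a dark round face. The branch runs smoothly through stem0 to stem8, about 33 mm apart; straight lines between them stay within 5 mm of its middle. It sinks with the roundel.
- stem1 (a point): Point 1 of 8 along the crest of the branch, counted from the sawn end. It sinks with the roundel.
- stem2 (a point): Point 2 of 8 along the crest of the branch, counted from the sawn end. It sinks with the roundel.
- stem3 (a point): Point 3 of 8 along the crest of the branch, counted from the sawn end. It sinks with the roundel.
- stem4 (a point): Point 4 of 8 along the crest of the branch, counted from the sawn end. It sinks with the roundel.
- stem5 (a point): Point 5 of 8 along the crest of the branch, counted from the sawn end. It sinks with the roundel.
- stem6 (a point): Point 6 of 8 along the crest of the branch, counted from the sawn end. It sinks with the roundel.
- stem7 (a point): Point 7 of 8 along the crest of the branch, counted from the sawn end. It sinks with the roundel.
- stem8 (a point): The middle of the blossom (five pale petals, 44 mm across; golden middle 15 mm across) where the branch ends, at its crest height: the end of the stroke. It sinks with the roundel.
- gouge: Carving gouge lying loose on the board: dark wooden handle 128 mm long, 27 mm thick, and steel blade along +x, 231 mm in all. Origin on the board under the handle's middle. Leave alone.
- brush: Dusting brush lying loose on the board, wooden handle and bristle head 42 mm wide along its x axis, 200 mm in all, 20 mm high. Origin on the board below its middle. Leave alone.
- mallet: Round wooden carver's mallet standing on its head, 86 mm across, 200 mm high. Origin: centre of its underside. Leave alone.
- bottle: Closed drink bottle with a red cap, 62 mm across, 190 mm high, standing. Origin: centre of its underside. Leave alone.

How it is judged:
By the outcome, as a careful person would: the job done as asked, in the order asked, and still so for the second after the job is handed in, with the robot touching nothing.
It also fails if it takes over 54 s, if anything falls off the work surface, if the arm or the gripper's body presses on something with over 40 N, if the wrist force passes 120 N, or if a joint passes its speed limit or range.

## Working session

There is one attempt and no reset: what is moved stays moved. The work goes in short steps, Python scripts to look and compute and a tool call to move; the robot and the scene stay as the last step left them, time stands still between calls to the robot, and variables do not carry over. Pictures are saved under pics/ and viewed, on a budget of 10 in all, crops included, one or two more only if the job needs it, and the job is handed in when it is done.

Besides the shell and the picture viewer there is one more tool, called after "Call:" as a command line: name --pt "numbers of a row" for each row, then --argument value for the rest. move_arm: Moves the arm, as the interface text tells. Its arguments: {"type":"object","properties":{"targets":{"type":"array","items":{"type":"array","items":{"type":"number"}}},"grip_force":{"type":"number"}},"required":["targets"]}

```bash
mkdir -p pics; cat > h.py <<'E'
import numpy as np, cv2
from rig import arm
def ray(cam, px, info=None):
    i=info or arm.camera_info(cam); K=np.array(i["intrinsics"]); E=np.array(i["extrinsics"])
    d=np.linalg.inv(K)@[px[0],px[1],1]; d=np.array([d[0],-d[1],-d[2]])
    R=E[:3,:3]; return -R.T@E[:3,3], R.T@d
def atz(cam,px,z,info=None):
    o,d=ray(cam,px,info); return o+d*(z-o[2])/d[2]
def atdepth(cam,px,dep,info=None):
    o,d=ray(cam,px,info); return o+d*dep
E
python3 - <<'E'
from h import *
s=arm.observe(); print(s)
for c in ("scene","top"):
    im,d=arm.capture(c); cv2.imwrite(f"pics/{c}0.png",im[:,:,::-1]); np.save(c+"d.npy",d)
    print(c,{k:np.array(v).round(3).tolist() for k,v in arm.camera_info(c).items()})
for t in ["pad"]+["stem%d"%i for i in range(9)]:
    r=arm.spot_point("top",t); 
    for q in r[:2]:
        z=.059 if t!="pad" else .009
        print(t,round(q["score"],2),np.round(q["at"],1),atz("top",q["at"],z).round(4))
E
```

```text
{'time_s': 0.0, 'joints': array([ 1.41809222e+00,  3.59370751e-01,  1.10420196e-02, -3.34028914e-04,
       -1.22408597e+00, -2.88099178e-01]), 'qd': array([-0.00254099,  0.000614  , -0.00178357, -0.00048575, -0.00058793,
        0.00072226]), 'tau': array([-1.74002133e-03, -5.83314085e+01,  2.93408722e+01,  6.93671241e+00,
       -6.13878845e-03, -2.80091939e-05]), 'eef_pos': array([0.2878235 , 0.61002351, 0.23036969]), 'ee_rot': array([ 9.75796952e-01, -2.18676997e-01, -1.01932622e-04,  8.17955091e-04]), 'ft_force': array([-0.10340944, -0.26951481,  0.67284034]), 'ft_torque': array([ 0.00399147,  0.01980899, -0.02774169]), 'gripper_width': 0.08581955960588938}
scene {'intrinsics': [[400.581, 0.0, 280.369], [0.0, 400.581, 205.849], [0.0, 0.0, 1.0]], 'extrinsics': [[0.809, 0.588, -0.014, -0.482], [-0.479, 0.673, 0.563, 0.201], [0.34, -0.448, 0.826, -1.114], [0.0, 0.0, 0.0, 1.0]]}
top {'intrinsics': [[413.983, 0.0, 282.23], [0.0, 413.983, 205.884], [0.0, 0.0, 1.0]], 'extrinsics': [[-0.024, -1.0, 0.007, 0.061], [0.994, -0.023, 0.108, -0.578], [-0.107, 0.009, 0.994, -1.048], [0.0, 0.0, 
[... 267 characters left out ...]
21.9] [0.5364 0.0973 0.059 ]
stem2 0.96 [280.  243.7] [0.4805 0.0549 0.059 ]
stem2 0.93 [262.7 221.9] [0.5364 0.0973 0.059 ]
stem3 0.96 [280.  243.7] [0.4805 0.0549 0.059 ]
stem3 0.93 [262.7 221.9] [0.5364 0.0973 0.059 ]
stem4 0.96 [280.  243.7] [0.4805 0.0549 0.059 ]
stem4 0.93 [262.7 221.9] [0.5364 0.0973 0.059 ]
stem5 0.96 [280.  243.7] [0.4805 0.0549 0.059 ]
stem5 0.93 [262.7 221.9] [0.5364 0.0973 0.059 ]
stem6 0.96 [280.  243.7] [0.4805 0.0549 0.059 ]
stem6 0.93 [262.7 221.9] [0.5364 0.0973 0.059 ]
stem7 0.96 [280.  243.7] [0.4805 0.0549 0.059 ]
stem7 0.93 [262.7 221.9] [0.5364 0.0973 0.059 ]
stem8 0.96 [280.  243.7] [0.4805 0.0549 0.059 ]
stem8 0.93 [262.7 221.9] [0.5364 0.0973 0.059 ]
```

View pics/top0.png

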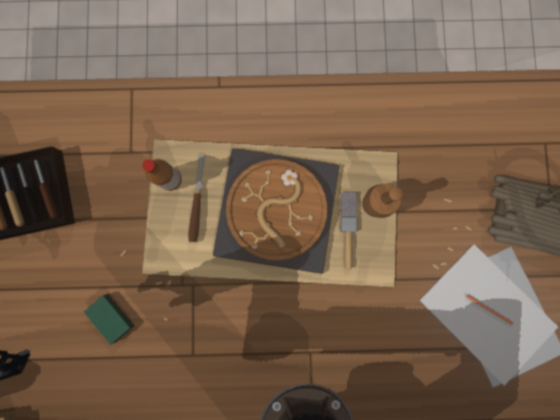

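View pics/scene0.png

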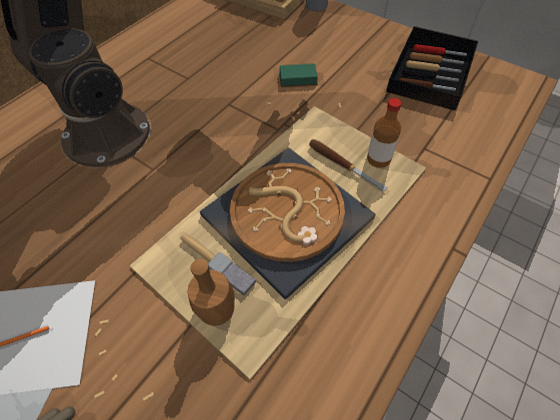

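```bash
python3 - <<'E'
from h import *
r=arm.spot_point("top","stem0")
for q in r: 
    print(round(q["score"],2),np.round(q["at"],1),atz("top",q["at"],.059).round(4))
i=arm.camera_info("wrist"); print({k:np.array(v).round(3).tolist() for k,v in i.items()})
print(arm.observe()["time_s"])
E
```

```text
0.96 [280.  243.7] [0.4805 0.0549 0.059 ]
0.93 [262.7 221.9] [0.5364 0.0973 0.059 ]
0.85 [261.1 209.9] [0.5669 0.1008 0.059 ]
0.84 [281.  202.1] [0.5857 0.0499 0.059 ]
0.78 [264.7 201.4] [0.5884 0.0912 0.059 ]
0.77 [288.7 174.9] [0.6553 0.0285 0.059 ]
0.73 [299.3 184.6] [0.6295 0.0021 0.059 ]
0.69 [274.  232.5] [0.509  0.0694 0.059 ]
0.63 [296.  197.5] [0.5966 0.0115 0.059 ]
{'intrinsics': [[358.457, 0.0, 275.674], [0.0, 358.457, 211.761], [0.0, 0.0, 1.0]], 'extrinsics': [[-0.428, -0.904, -0.0, 0.676], [0.868, -0.411, -0.278, 0.038], [0.251, -0.119, 0.961, -0.378], [0.0, 0.0, 0.0, 1.0]]}
0.65
```

```bash
cat >> h.py <<'E'
from scipy.spatial.transform import Rotation as Ro
def Rt(): return Ro.from_quat(arm.observe()["ee_rot"]).as_matrix()
E
python3 - <<'E'
from h import *
s=arm.observe(); R=Rt(); print(R.round(3))
o,d=ray("wrist",(280,210)); print("cam in tool",(R.T@(o-s["eef_pos"])).round(3),"axis tool",(R.T@d).round(3), "cam world",o.round(3),d.round(3))
tgt=np.array([.57,.05,.059])
for L in (.3,.35):
    p=tgt-d*L-(o-s["eef_pos"]); print(L,"tcp",p.round(3),"tool shift",(R.T@(p-s["eef_pos"])).round(3))
for t in ("mallet","bottle","gouge","brush","roundel"):
    r=arm.spot_point("top",t)[:1]
    for q in r: print(t,round(q["score"],2),np.round(q["at"]),atz("top",q["at"],.009 if t!="roundel" else .029).round(3))
E
```

```text
[[ 0.904 -0.427 -0.   ]
 [-0.427 -0.904  0.   ]
 [-0.    -0.    -1.   ]]
cam in tool [ 0.07  -0.    -0.143] axis tool [-0.273  0.011  0.962] cam world [0.351 0.581 0.374] [-0.252  0.106 -0.962]
0.3 tcp [0.582 0.047 0.205] tool shift [0.506 0.384 0.026]
0.35 tcp [0.595 0.042 0.253] tool shift [ 0.52   0.383 -0.022]
bottle 0.64 [271. 232.] [0.512 0.078 0.009]
gouge 0.94 [198. 217.] [0.557 0.271 0.009]
brush 0.56 [347. 231.] [ 0.511 -0.124  0.009]
roundel 0.85 [275. 208.] [0.575 0.066 0.029]
```

Call:
move_arm --pt "0.02 0.017 -0.01 0 0 0 0" --pt "0.06 0.05 -0.02 0 0 0 0" --pt "0.1 0.085 -0.037 0 0 0 0" --pt "0.145 0.122 -0.037 0 0 0 0" --pt "0.19 0.16 -0.037 0 0 0 0" --pt "0.235 0.197 -0.037 0 0 0 0" --pt "0.28 0.235 -0.037 0 0 0 0" --pt "0.325 0.273 -0.037 0 0 0 0" --pt "0.37 0.311 -0.037 0 0 0 0" --pt "0.41 0.344 -0.037 0 0 0 0" --pt "0.434 0.365 -0.037 0 0 0 0" --pt "0.444 0.373 -0.037 0 0 0 0" --pt "0.444 0.373 -0.037 0 0 0 0" --pt "0.444 0.373 -0.037 0 0 0 0" --pt "0.444 0.373 -0.037 0 0 0 0"

```text
time_s: 2.78
eef_pos: [0.5301, 0.0845, 0.2684]
ee_rot: [0.976, -0.218, 0.0, -0.0]
ft_force: [0.5, 0.3, -0.9]
gripper_width: 0.0001
```

```bash
python3 - <<'E'
from h import *
s=arm.observe(); print(s["time_s"],s["eef_pos"].round(4),s["ee_rot"].round(4),s["ft_force"].round(2),s["gripper_width"],s["joints"].round(2))
info=arm.camera_info("wrist"); im,d=arm.capture("wrist"); cv2.imwrite("pics/w0.png",im[:,:,::-1]); np.save("wd.npy",d); np.save("wim.npy",im)
np.savez("winfo.npz",**{k:np.array(v) for k,v in info.items()})
for q in arm.spot_point("wrist","stem0"):
    p=q["at"]; dd=d[int(round(p[1])),int(round(p[0]))]
    print(round(q["score"],2),np.round(p,1),atz("wrist",p,.059,info).round(4),atdepth("wrist",p,dd,info).round(4))
E
```

```text
2.775 [0.5301 0.0845 0.2684] [ 9.76e-01 -2.18e-01  1.00e-04 -1.00e-04] [ 0.47  0.34 -0.91] 0.00012848680947030464 [ 0.52  0.11 -0.23 -0.   -1.23  0.61]
0.94 [286.5 112.8] [0.5852 0.048  0.059 ] [0.5852 0.0479 0.0574]
0.93 [309.7  51.3] [0.625  0.0065 0.059 ] [0.6251 0.0063 0.0578]
0.92 [324.2 208.9] [0.4831 0.0528 0.059 ] [0.4828 0.0528 0.0581]
0.81 [251.7 125.1] [0.5891 0.0828 0.059 ] [0.5891 0.0829 0.0577]
0.73 [240.4 157.8] [0.5659 0.1066 0.059 ] [0.5658 0.1069 0.0569]
0.71 [263.6 184.4] [0.5323 0.0976 0.059 ] [0.5323 0.0976 0.0591]
0.68 [296.6 196.6] [0.5068 0.073  0.059 ] [0.5068 0.073  0.0588]
0.57 [279.4  40.8] [0.6445 0.0276 0.059 ] [0.6445 0.0276 0.0594]
0.39 [514.    6.9] [ 0.5813 -0.17    0.059 ] [ 0.582  -0.1579  0.0778]
```

View pics/w0.png

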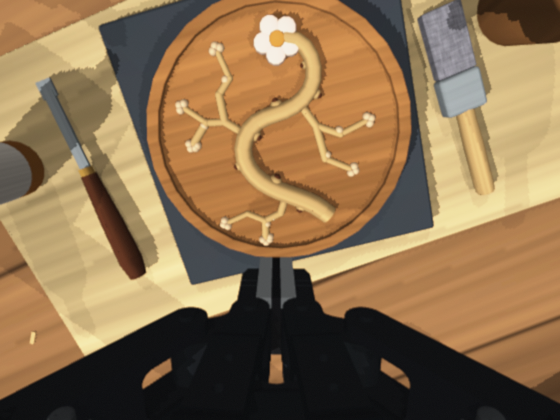

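```bash
cat > fit.py <<'E'
from h import *
from scipy.interpolate import CubicSpline
from scipy.ndimage import map_coordinates, gaussian_filter
info=dict(np.load("winfo.npz")); d=np.load("wd.npy"); im=np.load("wim.npy")
K=info["intrinsics"]; E=info["extrinsics"]
# orthorectified at crest z
x0,y0,st=.44,.20,.0005   # image row -> x decreasing, col -> y decreasing
N=560
X=(.72-np.arange(N)*st)[:,None]+np.zeros((1,N)); Y=(.19-np.arange(N)*st)[None,:]+np.zeros((N,1))
P=np.stack([X,Y,np.full_like(X,.057)],-1)@E[:3,:3].T+E[:3,3]
u=K[0,0]*P[...,0]/-P[...,2]+K[0,2]; v=K[1,1]*-P[...,1]/-P[...,2]+K[1,2]
ortho=cv2.remap(im,u.astype(np.float32),v.astype(np.float32),cv2.INTER_LINEAR)
dep=cv2.remap(d,u.astype(np.float32),v.astype(np.float32),cv2.INTER_LINEAR)
o,_=ray("wrist",(0,0),info)
pw=np.stack([X,Y,np.full_like(X,.057)],-1)
Z=o[2]+(pw[...,2]-o[2])*dep/-P[...,2]
Z=gaussian_filter(Z,2)
stem=np.array([[.4831,.0528],[.5068,.073],[.5323,.0976],[.5659,.1066],[.5891,.0828],[.5852,.048],[.597,.014],[.6251,.0065],[.6445,.0276]])
def spl(p):
    t=np.r_[0,np.cumsum(np.linalg.norm(np.diff(p,axis=0),axis=1))]; return CubicSpline(t,p),t[-1]
if __name__=="__main__":
    s,L=spl(stem); q=np.linspace(0,L,28); 
    for it in range(3):
        c=s(q); T=s(q,1); T/=np.linalg.norm(T,axis=1)[:,None]; n=np.stack([-T[:,1],T[:,0]],1)
        w=np.linspace(-.014,.014,57); S=c[:,None]+w[None,:,None]*n[:,None]
        zz=map_coordinates(Z,[(.72-S[...,0])/st,(.19-S[...,1])/st],order=1)
        gr=map_coordinates(ortho[...,2].astype(float),[(.72-S[...,0])/st,(.19-S[...,1])/st],order=1)
        wt=np.clip(zz-.052,0,None); off=(wt*w).sum(1)/wt.sum(1); 
        m=(zz>.052).sum(1)*.5
        if it==0: print("profile z mm",(zz[10]*1e3).round(1)[::4],(zz[20]*1e3).round(1)[::4])
        for k in range(len(q)): print(round(q[k]*1e3),(off[k]*1e3).round(1),"w",m[k],"zmax",(zz[k].max()*1e3).round(1)) if it==0 else 0
        break
    big=ortho[:,:,::-1].copy()
    for p in c: cv2.circle(big,(int((.19-p[1])/st),int((.72-p[0])/st)),1,(255,0,0),-1)
    for p in c+off[:,None]*n: cv2.circle(big,(int((.19-p[1])/st),int((.72-p[0])/st)),1,(0,0,255),-1)
    for p in stem: cv2.circle(big,(int((.19-p[1])/st),int((.72-p[0])/st)),4,(0,255,0),1)
    print(L); cv2.imwrite("pics/ortho.png",big)
E
python3 fit.py
```

```text
profile z mm [72.5 61.  55.  56.9 58.  58.7 59.  58.9 57.6 55.8 52.1 49.1 47.3 46.8
 48.4] [46.6 46.7 46.9 48.9 71.8 61.7 56.1 57.6 58.7 59.  58.3 57.1 54.3 51.5
 60.7]
0 2.7 w 17.5 zmax 58.7
10 4.2 w 18.5 zmax 100.5
20 1.9 w 19.0 zmax 58.6
29 2.1 w 17.5 zmax 70.6
39 1.0 w 17.5 zmax 59.1
49 0.5 w 17.5 zmax 59.1
59 -1.6 w 22.5 zmax 58.8
68 2.0 w 16.5 zmax 102.4
78 3.9 w 22.0 zmax 84.2
88 -2.5 w 16.5 zmax 58.8
98 -6.3 w 20.5 zmax 75.2
107 -3.5 w 16.5 zmax 60.1
117 -1.9 w 15.5 zmax 58.9
127 0.1 w 20.0 zmax 98.7
137 -0.4 w 16.0 zmax 58.6
146 -0.4 w 15.0 zmax 98.9
156 1.3 w 16.5 zmax 61.6
166 1.5 w 20.0 zmax 90.4
176 3.3 w 14.5 zmax 59.5
185 6.1 w 16.5 zmax 83.2
195 0.8 w 20.0 zmax 75.3
205 6.7 w 15.5 zmax 90.0
215 6.1 w 16.0 zmax 90.7
224 3.3 w 17.5 zmax 59.0
234 0.8 w 13.5 zmax 58.7
244 -0.4 w 14.5 zmax 58.8
254 -0.4 w 27.0 zmax 58.7
263 -0.0 w 28.5 zmax 81.8
0.26334746978305074
```

View pics/ortho.png

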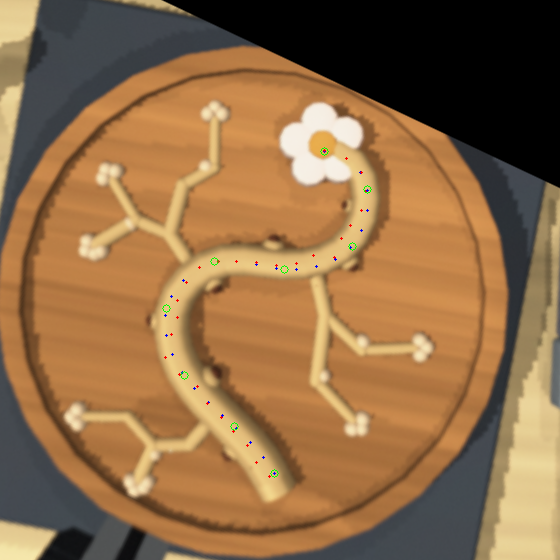

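```bash
cat > fit2.py <<'E'
from fit import *
from scipy.interpolate import make_smoothing_spline
dm=cv2.medianBlur(d.astype(np.float32),5); 
vv,uu=np.mgrid[0:420,0:560]; ok=dm>0.1
dep=cv2.remap(dm,u.astype(np.float32),v.astype(np.float32),cv2.INTER_NEAREST)
Z=o[2]+(.057-o[2])*dep/-P[...,2]; bad=(dep<.1)|(Z>.063)
W=gaussian_filter((~bad).astype(float),2); Z=gaussian_filter(np.where(bad,0,Z),2)/np.maximum(W,1e-6)
hsv=cv2.cvtColor(ortho,cv2.COLOR_RGB2HSV)
rr,cc=np.mgrid[0:N,0:N]
g=(hsv[...,0]>10)&(hsv[...,0]<25)&(hsv[...,1]>140)&(hsv[...,2]>190)&(np.hypot(rr-146,cc-323)<22)
print("gold n",g.sum(),"centroid rc",rr[g].mean(),cc[g].mean(),"rows",rr[g].min(),rr[g].max(),"cols",cc[g].min(),cc[g].max())
wht=(hsv[...,1]<60)&(hsv[...,2]>150)&(np.hypot(rr-146,cc-323)<60)
(cx,cy),rad=cv2.minEnclosingCircle(np.argwhere(wht)[:,::-1].astype(np.float32)); print("petal circle col,row,r",cx,cy,rad)
pts=stem.copy()
for it in range(6):
    s,L=spl(pts); q=np.linspace(0,L,41); c=s(q); T=s(q,1); T/=np.linalg.norm(T,axis=1)[:,None]; n=np.stack([-T[:,1],T[:,0]],1)
    w=np.linspace(-.012,.012,49); S=c[:,None]+w[None,:,None]*n[:,None]
    zz=map_coordinates(Z,[(.72-S[...,0])/st,(.19-S[...,1])/st],order=1)
    wt=np.clip(zz-.053,0,.004); off=(wt*w).sum(1)/wt.sum(1); off[q>L-.022]=0
    c=c+off[:,None]*n
    f=[make_smoothing_spline(q,c[:,k],lam=1e-8) for k in (0,1)]
    k=np.linspace(0,L,17); pts=np.stack([f[0](k),f[1](k)],1)
    print(it,"L",round(L,4),"rms off mm",(1e3*np.sqrt((off**2).mean())).round(2),"max",(1e3*abs(off).max()).round(2))
print("crest z along", (zz[:,20:29].max(1)*1e3).round(1))
e=np.linspace(-.02,.03,26); t=-(pts[1]-pts[0]); t/=np.linalg.norm(t); ep=pts[0]+e[:,None]*t
print("end profile", list(zip((e*1e3).round(0),(1e3*map_coordinates(Z,[(.72-ep[:,0])/st,(.19-ep[:,1])/st],order=1)).round(1))))
np.save("pts.npy",pts)
big=ortho[:,:,::-1].copy()
for p in pts: cv2.circle(big,(int((.19-p[1])/st),int((.72-p[0])/st)),2,(0,0,255),-1)
cv2.imwrite("pics/ortho2.png",big)
E
python3 fit2.py
```

```text
gold n 520 centroid rc 144.29423076923078 322.50961538461536 rows 132 157 cols 310 336
petal circle col,row,r 321.72381591796875 145.3990936279297 42.56241226196289
0 L 0.2633 rms off mm 2.14 max 3.53
1 L 0.2593 rms off mm 0.25 max 1.22
2 L 0.2595 rms off mm 0.25 max 1.19
3 L 0.2595 rms off mm 0.25 max 1.19
4 L 0.2595 rms off mm 0.25 max 1.19
5 L 0.2595 rms off mm 0.25 max 1.19
crest z along [58.6 58.5 58.6 58.7 58.9 58.6 58.7 58.7 58.9 58.8 58.6 58.7 58.7 58.5
 58.6 58.7 58.6 58.7 58.7 58.8 58.6 58.4 58.8 58.8 58.6 58.6 58.6 58.9
 58.9 58.7 58.7 58.7 58.4 58.5 58.8 58.8 58.6 58.7 58.7 58.4 59.1]
end profile [(np.float64(-20.0), np.float64(58.6)), (np.float64(-18.0), np.float64(58.5)), (np.float64(-16.0), np.float64(58.6)), (np.float64(-14.0), np.float64(58.6)), (np.float64(-12.0), np.float64(58.6)), (np.float64(-10.0), np.float64(58.6)), (np.float64(-8.0), np.float64(58.6)), (np.float64(-6.0), np.float64(58.5)), (np.float64(-4.0), np.float64(58.3)), (np.float64(-2.0), np.float64(58.4)), (np.float64(0.0), np.float64(58.5)), (np.float64(2.0), np.float64(58.5)), (np.float64(4.0), np.float64(58.6)), (np.float64(6.0), np.float64(58.6)), (np.float64(8.0), np.float64(58.5)), (np.float64(10.0), np.float64(56.4)), (np.float64(12.0), np.float64(49.2)), (np.float64(14.0), np.float64(46.9)), (np.float64(16.0), np.float64(46.8)), (np.float64(18.0), np.float64(46.8)), (np.float64(20.0), np.float64(46.8)), (np.float64(22.0), np.float64(46.7)), (np.float64(24.0), np.float64(46.8)), (np.float64(26.0), np.float64(47.1)), (np.float64(28.0), np.float64(48.0)), (np.float64(30.0), np.float64(50.1))]
```

View pics/ortho2.png

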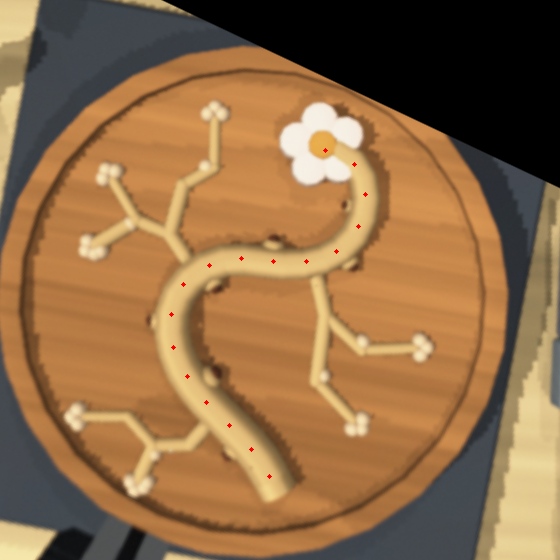

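```bash
cat > path.py <<'E'
from h import *
from scipy.interpolate import CubicSpline
pts=np.load("pts.npy"); t=pts[0]-pts[1]; t/=np.linalg.norm(t)
P=np.vstack([pts[0]+t*.007,pts[:-1],[[.6473,.0288]]])
l=np.r_[0,np.cumsum(np.linalg.norm(np.diff(P,axis=0),axis=1))]; S=CubicSpline(l,P); L=l[-1]
def tool(world): return Rt().T@(np.asarray(world)-arm.observe()["eef_pos"])
if __name__=="__main__":
    print("L",L,"start",P[0].round(4),"end",P[-1]); s=arm.observe()
    print("shift to 15mm above start",tool([*P[0],.074]).round(4))
    R=Rt(); q=np.linspace(0,L,46); d=np.c_[S(q)-P[0],np.zeros(46)]@R
    print((d[:,:2]).round(4).tolist())
    f=[]
    for i in range(6): arm.capture("wrist"); f.append(arm.observe()["ft_force"])
    print(np.mean(f,0).round(2),np.std(f,0).round(2))
E
python3 path.py
```

```text
L 0.2689062556010399 start [0.476  0.0512] end [0.6473 0.0288]
shift to 15mm above start [-0.0349  0.0531  0.1944]
[[0.0, 0.0], [0.003, -0.0052], [0.0062, -0.0102], [0.0093, -0.0154], [0.0121, -0.0206], [0.0145, -0.0261], [0.0167, -0.0316], [0.0187, -0.0373], [0.0208, -0.0429], [0.023, -0.0484], [0.0254, -0.0539], [0.0281, -0.0593], [0.0311, -0.0644], [0.0345, -0.0693], [0.0384, -0.0739], [0.0428, -0.078], [0.0478, -0.0814], [0.0532, -0.0841], [0.0589, -0.0857], [0.065, -0.0863], [0.071, -0.0858], [0.0767, -0.084], [0.082, -0.0811], [0.0868, -0.0775], [0.091, -0.0731], [0.0945, -0.0682], [0.0972, -0.0629], [0.0994, -0.0574], [0.1013, -0.0517], [0.1032, -0.046], [0.1055, -0.0405], [0.1083, -0.0352], [0.1119, -0.0303], [0.1162, -0.0261], [0.1212, -0.0228], [0.1268, -0.0206], [0.1327, -0.0193], [0.1388, -0.0192], [0.1447, -0.0201], [0.1504, -0.0221], [0.1555, -0.0253], [0.1598, -0.0296], [0.1631, -0.0347], [0.1651, -0.0404], [0.1657, -0.0464], [0.1645, -0.0526]]
[-0.15 -0.23  0.29] [0.29 0.37 0.42]
```

Call:
move_arm --pt "-0.005 0.008 0.02 0 0 0 0" --pt "-0.015 0.023 0.06 0 0 0 0" --pt "-0.025 0.038 0.105 0 0 0 0" --pt "-0.032 0.049 0.145 0 0 0 0" --pt "-0.035 0.053 0.175 0 0 0 0" --pt "-0.035 0.053 0.19 0 0 0 0" --pt "-0.035 0.053 0.194 0 0 0 0" --pt "-0.035 0.053 0.194 0 0 0 0" --pt "-0.035 0.053 0.194 0 0 0 0"

```text
time_s: 4.3
eef_pos: [0.4767, 0.0509, 0.0751]
ee_rot: [0.976, -0.219, 0.001, -0.0]
ft_force: [-0.3, 0.4, 0.4]
gripper_width: 0.0002
```

```bash
python3 - <<'E'
from path import *
s=arm.observe(); print(s["eef_pos"].round(4),tool([*P[0],.0565]).round(4))
im,d=arm.capture("scene"); cv2.imwrite("pics/s1.png",cv2.resize(im[120:280,200:400],None,fx=4,fy=4)[:600,:,::-1])
E
```

```text
[0.4767 0.0509 0.0751] [-0.0008  0.0001  0.0186]
```

View pics/s1.png

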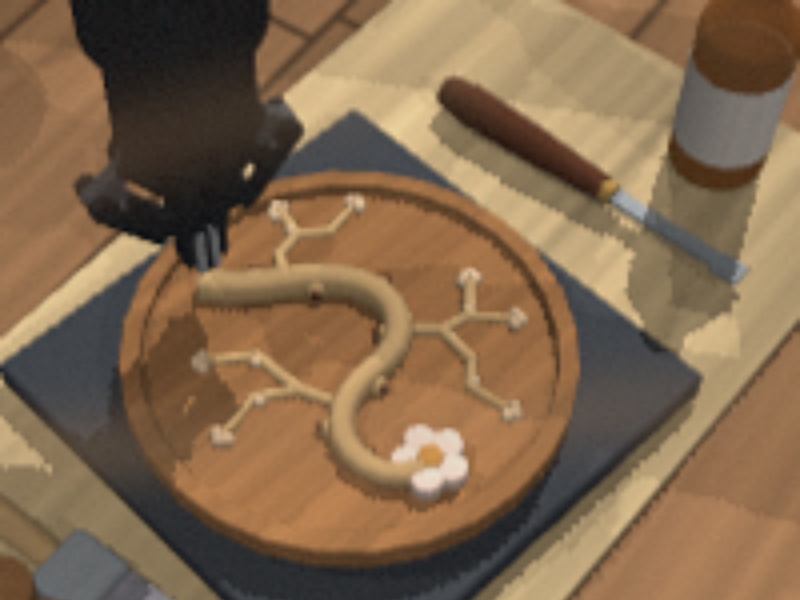

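The picture shows the closed fingertips (205,265) just above the sawn end (205,285). Next I lower them slowly to contact.

Call:
move_arm --pt "0 0 0.004 0 0 0 0" --pt "0 0 0.009 0 0 0 0" --pt "0 0 0.013 0 0 0 0" --pt "0 0 0.015 0 0 0 0" --pt "0 0 0.0165 0 0 0 0" --pt "0 0 0.0175 0 0 0 0" --pt "0 0 0.0185 0 0 0 0" --pt "0 0 0.0185 0 0 0 0"

```text
time_s: 5.35
eef_pos: [0.4761, 0.0506, 0.0559]
ee_rot: [0.976, -0.219, -0.0, 0.0]
ft_force: [-1.0, 0.1, 3.9]
gripper_width: -0.0002
```

```bash
cat > st.py <<'E'
from path import *
f=[]
for i in range(4): arm.capture("top"); s=arm.observe(); f.append(s["ft_force"])
p=s["eef_pos"]; q=np.linspace(0,L,2700); e=S(q)-p[:2]; k=np.linalg.norm(e,axis=1).argmin()
print("t",s["time_s"],"pos",p.round(4),"F",np.mean(f,0).round(2),"arc mm",q[k]*1e3,"off mm",(1e3*np.linalg.norm(e[k])).round(2),s["ee_rot"].round(4))
E
python3 st.py
```

```text
t 5.55 pos [0.4761 0.0506 0.0559] F [-2.12 -0.71  3.51] arc mm 0.0 off mm 0.58 [ 0.9758 -0.2187 -0.      0.    ]
```

Call:
move_arm --pt "0.001 -0.002 0 0 0 0 0" --pt "0.003 -0.0052 0 0 0 0 0" --pt "0.0062 -0.0102 0 0 0 0 0" --pt "0.0093 -0.0154 0 0 0 0 0" --pt "0.0121 -0.0206 0 0 0 0 0" --pt "0.0145 -0.0261 0 0 0 0 0" --pt "0.0167 -0.0316 0 0 0 0 0" --pt "0.0187 -0.0373 0 0 0 0 0" --pt "0.0208 -0.0429 0 0 0 0 0"

```text
time_s: 6.68
eef_pos: [0.5136, 0.0809, 0.0558]
ee_rot: [0.976, -0.219, 0.0, -0.0]
ft_force: [-2.2, -2.6, 3.2]
gripper_width: -0.0001
```

```bash
python3 st.py
```

```text
t 6.875 pos [0.5141 0.0813 0.056 ] F [-0.43 -0.05  3.96] arc mm 48.62032335431918 off mm 0.61 [ 9.759e-01 -2.184e-01  7.000e-04 -6.000e-04]
```

Call:
move_arm --pt "0.0022 -0.0055 0 0 0 0 0" --pt "0.0046 -0.011 0 0 0 0 0" --pt "0.0073 -0.0164 0 0 0 0 0" --pt "0.0103 -0.0215 0 0 0 0 0" --pt "0.0137 -0.0264 0 0 0 0 0" --pt "0.0176 -0.031 0 0 0 0 0" --pt "0.022 -0.0351 0 0 0 0 0" --pt "0.027 -0.0385 0 0 0 0 0" --pt "0.0324 -0.0412 0 0 0 0 0" --pt "0.0381 -0.0428 0 0 0 0 0" --pt "0.0442 -0.0434 0 0 0 0 0" --pt "0.0502 -0.0429 0 0 0 0 0" --pt "0.0559 -0.0411 0 0 0 0 0" --pt "0.0612 -0.0382 0 0 0 0 0"

```text
time_s: 8.62
eef_pos: [0.5856, 0.089, 0.056]
ee_rot: [0.976, -0.219, 0.0, -0.0]
ft_force: [-1.8, 2.3, 3.5]
gripper_width: 0.0002
```

```bash
python3 st.py
```

```text
t 8.825 pos [0.5859 0.0887 0.0562] F [ 1.13 -0.88  3.69] arc mm 132.90883474315942 off mm 0.41 [ 9.758e-01 -2.186e-01  8.000e-04 -1.000e-04]
```

Call:
move_arm --pt "0.0048 0.0036 0 0 0 0 0" --pt "0.009 0.008 0 0 0 0 0" --pt "0.0125 0.0129 0 0 0 0 0" --pt "0.0152 0.0182 0 0 0 0 0" --pt "0.0174 0.0237 0 0 0 0 0" --pt "0.0193 0.0294 0 0 0 0 0" --pt "0.0212 0.0351 0 0 0 0 0" --pt "0.0235 0.0406 0 0 0 0 0" --pt "0.0263 0.0459 0 0 0 0 0" --pt "0.0299 0.0508 0 0 0 0 0" --pt "0.0342 0.055 0 0 0 0 0" --pt "0.0392 0.0583 0 0 0 0 0" --pt "0.0448 0.0605 0 0 0 0 0" --pt "0.0507 0.0618 0 0 0 0 0"

```text
time_s: 10.58
eef_pos: [0.6042, 0.0109, 0.0556]
ee_rot: [0.976, -0.219, -0.001, 0.0]
ft_force: [-2.7, 1.1, 4.5]
gripper_width: -0.0002
```

```bash
python3 st.py
```

```text
t 10.775 pos [0.6047 0.0108 0.0558] F [-0.66 -1.55  4.22] arc mm 216.10139622032443 off mm 1.07 [ 9.758e-01 -2.187e-01  1.000e-04  4.000e-04]
```

Call:
move_arm --pt "0.006 0 0 0 0 0 0" --pt "0.0117 -0.001 0 0 0 0 0" --pt "0.0173 -0.0031 0 0 0 0 0" --pt "0.0223 -0.0064 0 0 0 0 0" --pt "0.0265 -0.0108 0 0 0 0 0" --pt "0.0297 -0.016 0 0 0 0 0" --pt "0.0316 -0.0219 0 0 0 0 0" --pt "0.0321 -0.028 0 0 0 0 0" --pt "0.0308 -0.0344 0 0 0 0 0" --pt "0.0308 -0.0344 0 0 0 0 0"

```text
time_s: 12.02
eef_pos: [0.6477, 0.0305, 0.056]
ee_rot: [0.976, -0.218, 0.001, -0.001]
ft_force: [-0.4, 1.2, 3.7]
gripper_width: 0.0003
```

```bash
python3 st.py; python3 -c "
from path import *
print(tool([*P[-1],.0565]).round(4))"
```

```text
t 12.225 pos [0.6477 0.0304 0.0561] F [0.76 2.31 4.12] arc mm 268.9062556010399 off mm 1.61 [ 9.759e-01 -2.184e-01  7.000e-04 -7.000e-04]
[ 0.0003  0.0016 -0.0004]
```

Within 1.6 mm of the blossom's middle, at about 4 N. Now I lift straight off.

Call:
move_arm --pt "0 0 -0.005 0 0 0 0" --pt "0 0 -0.015 0 0 0 0" --pt "0 0 -0.035 0 0 0 0" --pt "0 0 -0.06 0 0 0 0" --pt "0 0 -0.09 0 0 0 0" --pt "0 0 -0.12 0 0 0 0" --pt "0 0 -0.14 0 0 0 0" --pt "0 0 -0.15 0 0 0 0" --pt "0 0 -0.15 0 0 0 0" --pt "0 0 -0.15 0 0 0 0"

```text
time_s: 13.48
eef_pos: [0.6463, 0.0293, 0.2047]
ee_rot: [0.976, -0.219, -0.001, 0.0]
ft_force: [0.6, -1.1, -0.1]
gripper_width: -0.0001
```

```bash
python3 - <<'E'
from h import *
im,d=arm.capture("scene"); cv2.imwrite("pics/s2.png",im[:,:,::-1])
s=arm.observe(); print(s["time_s"],s["eef_pos"].round(4),s["ft_force"].round(2),abs(s["qd"]).max().round(4))
E
```

```text
13.525 [0.6463 0.0293 0.2046] [ 0.53 -0.3   0.01] 0.0037
```

View pics/s2.png

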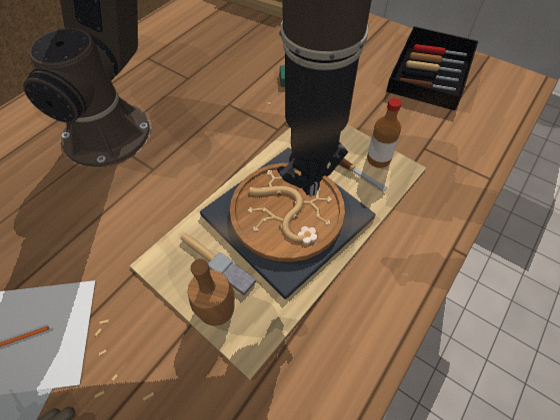

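The arm is clear, and the bottle, mallet, brush and the visible part of the gouge are where they were.

```bash
python3 -c "
from rig import arm
print(arm.hand_in())"
```

```text
the job is handed in; nothing more can be done
None
```

I ran the closed fingertips along the crest of the plum branch in one stroke, from the sawn end to the middle of the blossom. Then I lifted straight off by 150 mm and handed the job in at about 13.5 s.

- **Start point:** I set down about 4 mm inside the visible sawn edge. The networks put stem0 about 11 mm inside it. I chose 4 mm because it makes the stroke 269 mm long, matching the stated 268 mm.
- **Contact:** At the stops along the stroke the vertical force read 3.2–4.5 N, with the fingertips pressed in about 3 mm. Between stops I took no readings.
- **Path:** At the stops the fingertips were 0.4–1.1 mm from the fitted centreline. They finished 1.6 mm from the fitted middle of the blossom.
- **Last checks:** After the lift the force was about 0 N. The bottle, mallet, brush and the visible part of the gouge looked unmoved. The arm hid part of the gouge in that last picture, but the stroke went nowhere near it.

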